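Close the peg tub: lay the lid on, turn its straight edge against the bar, clip it

ROBOT

A 6-joint arm with a two-finger parallel gripper is mounted at the origin on the work surface. World frame = base frame: x ahead of the robot, y to its left, z up, the work surface at z = 0. Lengths are in m, angles in degrees, forces in N, time in s.
With the tool pointing down it reaches from about 0.4 to 0.825 m from the base axis. Payload 7 kg.
Tool frame: the origin (TCP) lies on the centre line of the jaws, within the pads' length; the fingertips stand 19 mm ahead of it and the grasp point (between the pads) is the TCP; z points along the fingers, y is the line along which they close (so a half turn about z gives the same grasp; the last joint's range is limited). The gripper opens to 88 mm and grips with 3 to 60 N. Pads are 19 mm wide; open, the fingers measure 130 mm over their backs; the gripper's body (78 mm by 193 mm) begins 47 mm behind the grasp point.
Start: joints at [93.398, 20.546, 0.682, 0, -70.136, -16.507], TCP at [0.153, 0.657, 0.246] pointing down, gripper open.
Joint ranges: [-176.03, 176.03], [-82.01, 121.73], [-58.28, 71.71], [-173.87, 95.51], [-174.79, -0.11], [-173.66, 173.66]. Speed limits (degrees/s): [136.94, 136.94, 172.46, 180, 180, 180].

INTERFACE

Orientations are given as [roll, pitch, yaw] about the fixed x, y, z axes, in that order (R = Rz(yaw) Ry(pitch) Rx(roll)).
In Python, from plant import * gives the robot as it stands. The module is installed in compiled form; this text tells all that it offers.
- The arm moves only by the tool play_rows, never from a script. Its argument "deltas" is a list of rows, each a list of 6 numbers: the shift along the world's x, y, z scaled (see below), then the turn, a rotation vector about the world's x, y, z scaled (see below). A call has 1 to 10 rows; each row shifts and turns the commanded pose from where the row before left it; what a row does not reach is not made up. The controller multiplies each number of a shift by 800 mm and each number of a turn by 180 degrees. A row lasts 1/10 s, in which the tool goes at most 50 mm and 8.59 degrees, less where a joint would pass 70% of its speed; a pose out of reach is approached as far as the arm can. A call with a number of a shift or a turn outside -1 to 1 is refused whole. A call with a gripper value outside its range is refused whole. "gripper" is the gripper command: -1 is shut, 1 is fully open, values between are in proportion, set as the call begins (left out, the last holds). The fingers move at their own pace and stop on an object; the grip force is fixed at half the most. Time passes only in rows, so rows that do not move let the fingers close. It gives the time, the measured TCP pose, the force, the opening and the grip force at its end, in the units of the state.
- get_obs(): the state, without advancing time (a new reading comes with each control period).
- snapshot(name): name is "side" or "top" or "wrist"; returns (picture, depth): 480x640x3 uint8, blue, green, red; 480x640 float32, m along the optical axis (not along the pixel's ray), 0 where there is no reading.
- camera_model(name): a dict with "fx", "fy", "cx", "cy" (pixels), "k1" (the pictures are not rectified: a ray, as slopes to the right and down, at radius r is drawn at 1 + k1 r^2 times it, then the intrinsics apply), "world_to_cam" (4x4, takes a point from world to camera coordinates). Camera axes: x right, y down, z forward; pixel columns grow to the right and rows downward; lengths in m; the calibration is good to about 2 mm. A picture is of the moment at which its call begins: read the wrist's pose just before it. camera_model takes no time and is no camera call; for the wrist camera it gives the pose at the moment of the call.
- close_job(): hands the job in; it is judged then, once.
The state is a dict: "clock": time; "joint_pos": joint angles; "qvel": joint speeds; "tau": joint torques, N m; "tool_pos": TCP position; "orientation": TCP orientation; "force": force on the tool from outside, world axes, zero at the start; "moment": the same for the moment, N m; "opening": finger opening in m; "gripper_force": force on a finger pad.
Only numpy, scipy, OpenCV 4.12 (cv2) and the standard library are available. Lean on these libraries where they do the work, as an engineer would, in place of code of your own. Each camera call takes 0.05 s, during which the arm holds its last target. There are 200 camera calls.

TASK

Close the clear peg tub. Lift its loose D-shaped lid by the upright grip along its straight edge and lay it flat inside the tub's raised rim with that edge turned well away from the bar at the back (there is no room for fingers behind the grip at the bar); let go, turn the lid round with a fingertip until the straight edge lies flush along the bar, and then push the clip at the front fully down over the lid. Leave everything else on the slab standing where it is.

Things in the scene. Friction and masses are not known exactly. Their poses are not given: they have to be found in the camera images.
- tub: Clear plastic peg tub, fixed to the slab: 190 long (x), 194 wide (y), straight at the back, round at the front, full of pegs. Its flat ledge, on which the lid lies, is 90 mm above the slab, round a mouth of radius 56 mm. Origin on the slab, below the middle of the lid's circle when the lid is home; x points to the back, z up.
- seat (a point): Point at ledge height where the middle of the lid's underside lies when the lid is home; axes as the tub's.
- bar_face (a point): Middle of the foot of the bar's front face, at ledge height: 66 mm along x from the seat. The grey straight bar runs along the tub's y across its back: 150 long, 10 thick, its top 32 mm above the ledge.
- rim_centre (a point): Point at ledge height, 18 mm in front (-x) of the seat: where the lid's middle lies, within 4 mm, while its straight edge is turned from the bar. The clear rim stands 8 mm high and leans out 25 degrees; at the ledge its inner face is a half circle of radius 84 mm about this point at the front, then straight sides 84 mm to either side back to the bar. It is broken for 40 mm at the very front by the clip.
- clip (a joint): Grey clip at the tub's front: flat arm 36 wide, 5 thick, on a hinge along the tub's y, 106 mm in front of the seat, 12 mm above the ledge. 0: shut, arm level over the lid's front edge, its upper face 15 mm above the ledge; grows as it lifts: 1.57 upright, to 2.0 leaning out to the front. It stays where left (under 1 N moves it). A nose under it meets the lid and it cannot shut unless the lid is all but home.
- clip_tip (a point): Middle of the free end of the clip's arm, 40 mm from its hinge.
- lid: Loose grey lid of slippery plastic, 110 to 220 g, lying on the slab grip up: disc of radius 80 mm, 8 thick, with one straight edge (chord 90 mm long, 66 mm from the middle). On that edge stands an upright grip 88 long, 10 thick, 30 high (top 38 mm above the lid's underside), outer face flush with the edge. Origin: middle of the circle, underside; x points to the straight edge, z up.
- lid_edge (a point): Middle of the lid's straight edge, at the underside.
- cup: Bystander: aluminium measuring cup with a side handle, 82 mm across, 85 high.
- brush: Bystander: bamboo scrubbing brush lying bristles down, 210 x 55 x 38 high; origin under its middle, x to the head.
- soap: Bystander: cake of soap on a white dish, 115 x 78 x 38 high.
- bottle: Bystander: white detergent bottle, 80 mm across, 240 high.
- jar: Bystander: glass jar, 84 mm across, 110 high.
- basin: Bystander: white bowl, 190 mm across, 75 high.
Things that resemble listed ones, but are neither listed nor needed, are in the scene too. Of the things that look like the lid, take the one that is farthest to the robot's right at the start.

How it is judged (in metres and radians):
On the way, in this order (a step that is already met when the one before it is completed fails the run):
1. the lid lies flat inside the rim on the tub, let go, the middle of its straight edge at least 30 mm short of the bar (z of lid in the frame of seat between -0.003 and 0.004 m and angle between lid's own z axis and vertical below 0.06 rad and horizontal distance between lid and seat below 0.03 m and x of lid_edge in the frame of seat below 0.036 m and contact force between lid and the fingers below 0.1 N), for 0.2 s.
2. the straight edge lies flush along the bar, within 2.5 mm and 3 degrees (x of lid_edge in the frame of seat above 0.0635 m and angle between the x axis of lid and the x axis of seat, either way round below 0.052 rad and z of lid in the frame of seat below 0.003 m and angle between lid's own z axis and vertical below 0.04 rad), for 0.2 s.
At the end, for the whole second after the job is handed in: The lid lies flat and still on the tub's ledge inside the rim, its straight edge within 2.5 mm of the bar along its middle and parallel to it within 3 degrees, within 12 mm of centred sideways, and the clip is shut to within 0.12 rad (all of step 2 and y of lid in the frame of seat between -0.012 and 0.012 m and z of lid in the frame of seat above -0.003 m and value of joint clip below 0.12 rad and linear speed of lid below 0.01 m/s); the robot touches nothing.
It fails at once if a bystander is moved more than 30 mm (distance of any of cup, brush, soap, bottle, jar, basin from where it was at the start of the episode above 0.03 m).
It also fails if it takes over 66 s, if anything falls off the work surface, if the arm or the gripper's body presses on something with over 40 N, if the wrist force passes 120 N, or if a joint passes its speed limit or range.

## Working session

There is one attempt and no reset: what is moved stays moved. The work goes in short steps, Python scripts to look and compute and a tool call to move; the robot and the scene stay as the last step left them, time stands still between calls to the robot, and variables do not carry over. Pictures are saved under pics/ and viewed, at most 10 in all, crops included, and the job is handed in when it is done.

Besides the shell and the picture viewer there is one more tool, called as a command line: name --pt "numbers of a row" for each row, then --argument value for the rest. play_rows: Moves the arm, as the interface text tells. Its arguments: {"type":"object","properties":{"deltas":{"type":"array","items":{"type":"array","items":{"type":"number","minimum":-1,"maximum":1}}},"gripper":{"type":"number"}},"required":["deltas"]}

```bash
mkdir -p pics; cat > h.py <<'E'
from plant import *
import numpy as np, cv2
def ray(m,u,v):
    x=(np.asarray(u,float)-m["cx"])/m["fx"]; y=(np.asarray(v,float)-m["cy"])/m["fy"]
    a,b=x.copy(),y.copy()
    for _ in range(10):
        s=1+m["k1"]*(a*a+b*b); a,b=x/s,y/s
    return np.stack([a,b,np.ones_like(a)],-1)
def plane(m,u,v,z):
    W=np.linalg.inv(m["world_to_cam"]); d=ray(m,u,v)@W[:3,:3].T; o=W[:3,3]
    t=(z-o[2])/d[...,2]; return o+t[...,None]*d
def deproj(m,D):
    v,u=np.mgrid[:480,:640]; W=np.linalg.inv(m["world_to_cam"])
    P=(ray(m,u,v)*D[...,None])@W[:3,:3].T+W[:3,3]; P[D==0]=np.nan; return P
def proj(m,p):
    p=np.atleast_2d(p); W=m["world_to_cam"]; c=p@W[:3,:3].T+W[:3,3]; a=c[:,:2]/c[:,2:]
    a=a*(1+m["k1"]*(a**2).sum(1,keepdims=True)); return a*[m["fx"],m["fy"]]+[m["cx"],m["cy"]]
E
python3 - <<'E'
from h import *
print(get_obs())
for n in("top","side"):
    m=camera_model(n); p,d=snapshot(n); cv2.imwrite(f"pics/{n}0.png",p); np.save(f"{n}0.npy",d)
    print(n,m,(d==0).mean())
E
```

```text
{'clock': 0.0, 'joint_pos': array([ 9.33981888e+01,  2.05922257e+01,  6.33921402e-01, -1.96278777e-02,
       -7.01366053e+01, -1.65072555e+01]), 'qvel': array([-0.12094278,  0.11286961, -0.00716802, -0.01271378,  0.00673614,
       -0.04897915]), 'tau': array([-7.88643720e-04, -5.82728684e+01,  2.93062609e+01,  6.99710727e+00,
        6.99476586e-03, -1.60083887e-04]), 'tool_pos': array([0.1530124 , 0.65695604, 0.24461642]), 'orientation': array([ 1.79903759e+02, -9.27896425e-03, -1.31157433e+01]), 'force': array([-0.29642187, -0.47966693,  0.32369592]), 'moment': array([-0.00779057, -0.01365364,  0.0320249 ]), 'gripper_force': 0.0, 'opening': 0.08798032377570676}
top {'fx': 589.244463942187, 'fy': 589.244463942187, 'cx': 322.3054324593774, 'cy': 239.7849731803448, 'k1': 0.03144801746000289, 'world_to_cam': array([[ 4.14680219e-02, -9.99139038e-01,  1.25924146e-03,
         2.17530225e-03],
       [-9.76049761e-01, -4.07790509e-02, -2.13691208e-01,
         5.09791375e-01],
       [ 2.13558579e-01,  7.63226938e-03, -9.76900446e-01,
         1.35581318e+00],
       [ 0.00000000e+00,  0.00000000e+00,  0.00000000e+00,
         1.00000000e+00]])} 0.004189453125
side {'fx': 569.4148396820369, 'fy': 569.4148396820369, 'cx': 316.80211373815104, 'cy': 239.60616617615034, 'k1': 0.020834493920654697, 'world_to_cam': array([[-0.99727203, -0.07315012, -0.00987699,  0.5095284 ],
       [-0.04024346,  0.65099767, -0.7580122 ,  0.0842036 ],
       [ 0.06187858, -0.75554688, -0.65216558,  1.35544349],
       [ 0.        ,  0.        ,  0.        ,  1.        ]])} 0.00390625
```

View pics/top0.png

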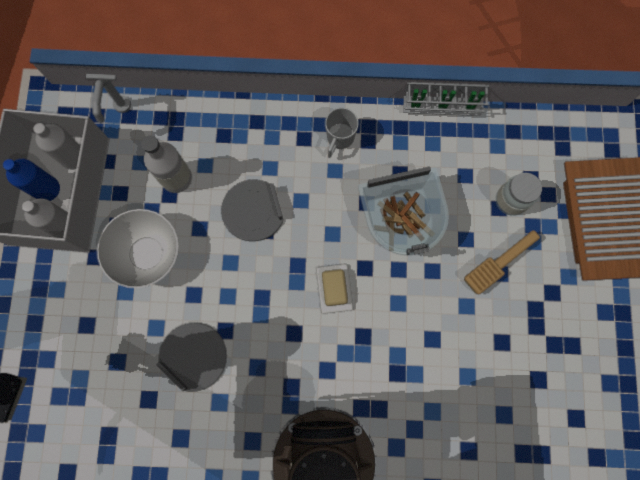

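View pics/side0.png

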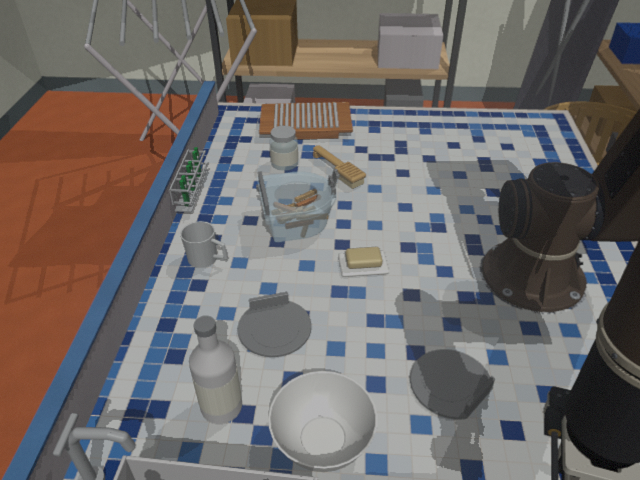

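Two things look like the lid: A at top (252,210) and B at top (193,356). Picture right is -y, so A is farther to the robot's right and is the one to take. The tub is at (405,210), with its bar at (400,177) and the clip at about (417,248), open. I'll measure these now and make the confirming crop.

```bash
python3 - <<'E'
from h import *
p=cv2.imread("pics/top0.png"); d=np.load("top0.npy"); m=camera_model("top"); P=deproj(m,d)
def box(u0,v0,u1,v1):
    s=np.zeros((480,640),bool); s[v0:v1,u0:u1]=1; return s
Z=P[...,2]
c=plane(m,[252,193],[210,356],0.008); print("A,B",c)
# lid A
s=box(215,170,300,250)
top=s&(Z>0.025)&(Z<.06); disc=s&(Z>0.004)&(Z<.013)
print("grip n",top.sum(),"disc",disc.sum(), "floor z",np.nanmedian(Z[box(300,330,420,380)]))
def fit(mask):
    q=P[mask][:,:2]; mu=np.median(q,0); w,V=np.linalg.eigh(np.cov((q-mu).T)); 
    e=(q-mu)@V[:,1]; return q.mean(0),V[:,1],np.percentile(e,[1,99]),np.percentile((q-mu)@V[:,0],[1,99])
print("grip",fit(top),np.nanmedian(Z[top]))
q=P[disc][:,:2]; con,_=cv2.findContours(disc.astype(np.uint8),cv2.RETR_EXTERNAL,2); con=max(con,key=cv2.contourArea)
(u,v),r=cv2.minEnclosingCircle(con); print("circ px",u,v,r,plane(m,u,v,.008))
# tub
s=box(355,155,445,200); bar=s&(Z>.112)&(Z<.135); print("bar",bar.sum(),fit(bar),np.nanmedian(Z[bar]))
s=box(395,235,440,262); print("clip hsv/Z"); 
for vv in range(238,258,2): print(vv,(Z[vv,404:434:3]*1000).round(0))
cv2.imwrite("pics/crop1.png",np.hstack([cv2.resize(p[165:265,205:305],(400,400),interpolation=2),cv2.resize(p[160:260,355:455],(400,400),interpolation=2)]))
E
```

```text
A,B [[0.58843917 0.20268263 0.008     ]
 [0.22543175 0.31787929 0.008     ]]
grip n 141 disc 2680 floor z -0.0006035603713527848
grip (array([0.60841852, 0.14235238]), array([-0.94944359, -0.31393769]), array([-0.04381413,  0.04205778]), array([-0.00472897,  0.0049587 ])) 0.03690649591016304
circ px 251.9509735107422 209.77450561523438 32.83263397216797 [0.58901687 0.20284395 0.008     ]
bar 323 (array([ 0.65656089, -0.14792476]), array([-0.26768848,  0.96350552]), array([-0.07590059,  0.06991468]), array([-0.00653329,  0.00489742])) 0.12089089117101448
clip hsv/Z
238 [90. 93. 92. 92. 88. 88. 90. 87. 93. 90.]
240 [87. 92. 86. 91. 90. 90. 91. 91. 90. 84.]
242 [89. 87. 94. 87. 89. 91. 92. 88. 90. 95.]
244 [ 82.  87.  91.  87.  87. 120. 122.  93.  95.  90.]
246 [ 87.  89.  92. 125. 120. 123. 127. 124. 114.  91.]
248 [ 96. 107. 105. 127. 117. 127. 138. 141. 139.   4.]
250 [ 98. 104. 106. 133. 146. 141. 143. 140. 146.   1.]
252 [ 90.  96. 104.  95. 134. 138. 138.  -1.  -1.   1.]
254 [85. 90. 90. 83.  3.  3. -3.  3.  1.  4.]
256 [ 0. -3. -5.  1. -3. -1. -4.  1. -3. -1.]
```

View pics/crop1.png

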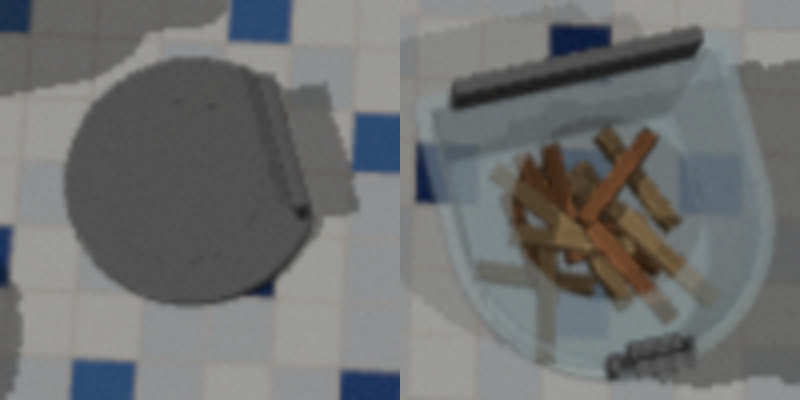

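The crop confirms it: A (left half) is a D-shaped disc with an upright grip along its right edge, lid x at about -72° in the world. Tub x is at about +15.5° and the clip stands roughly upright. If I carry the lid across without turning it, it lands about 87° away from the bar, which is what step 1 needs. I'll go above the grip now.

play_rows --pt "0.04 -0.046 0 0 0 0.0172" --pt "0.04 -0.046 0 0 0 0.0172" --pt "0.04 -0.046 0 0 0 0.0172" --pt "0.04 -0.046 0 0 0 0.0172" --pt "0.04 -0.046 0 0 0 0.0172" --pt "0.04 -0.046 0 0 0 0.0172" --pt "0.04 -0.046 0 0 0 0.0172" --pt "0.04 -0.046 0 0 0 0.0172" --pt "0.04 -0.046 0 0 0 0.0172" --pt "0.04 -0.046 0 0 0 0.0172" --gripper 1

```text
clock: 1.1
tool_pos: [0.4739, 0.2876, 0.2455]
orientation: [-180.0, 0.0, 18.0]
force: [1.5, 0.9, -0.3]
opening: 0.0875
gripper_force: 0.0
```

play_rows --pt "0.042 -0.046 0 0 0 0" --pt "0.042 -0.046 0 0 0 0" --pt "0.042 -0.046 0 0 0 0" --pt "0.042 -0.046 0 0 0 0" --pt "0 0 -0.05 0 0 0" --pt "0 0 -0.05 0 0 0" --pt "0 0 0 0 0 0" --pt "0 0 0 0 0 0"

```text
clock: 1.9
tool_pos: [0.6075, 0.142, 0.1657]
orientation: [179.9, 0.1, 17.9]
force: [0.7, 1.4, 1.4]
opening: 0.0875
gripper_force: 0.0
```

```bash
python3 - <<'E'
from h import *
o=get_obs(); m=camera_model("wrist"); p,d=snapshot("wrist"); cv2.imwrite("pics/w1.png",p)
print(o["clock"],o["tool_pos"],o["orientation"],o["joint_pos"].round(1))
P=deproj(m,d); Z=P[...,2]
near=np.hypot(P[...,0]-.608,P[...,1]-.142)<.06
t=near&(Z>.030)&(Z<.045)
q=P[t][:,:2]; w,V=np.linalg.eigh(np.cov(q.T)); e=(q-q.mean(0))@V
print(t.sum(),"grip top mid",[V@((np.percentile(e,1,0)+np.percentile(e,99,0))/2)+q.mean(0)],np.degrees(np.arctan2(V[1,1],V[0,1])),np.percentile(e,[1,99],0),np.median(Z[t]))
E
```

```text
1.9 [0.60752526 0.1420011  0.16573272] [1.79940378e+02 8.95103269e-02 1.78786743e+01] [ 31.1  19.3 -12.2   0.  -58.6  76.8]
1287 grip top mid [array([0.6087876 , 0.14362326])] -161.72402706708712 [[-0.00491216 -0.04089373]
 [ 0.00471877  0.04508527]] 0.03791750083167911
```

View pics/w1.png

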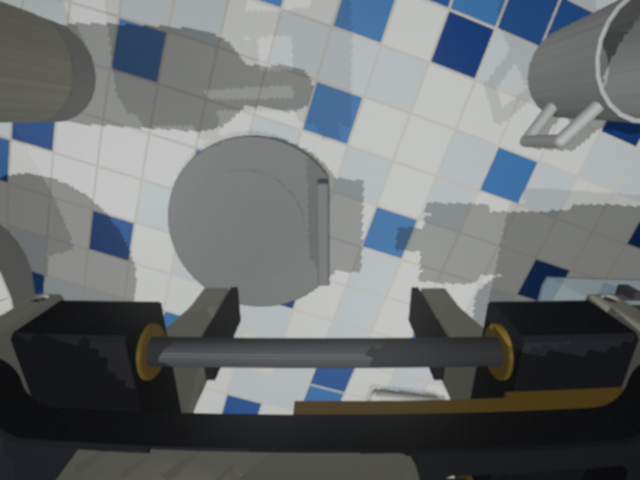

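The grip shows at (322,232), aligned between the jaws with the cup well clear. I'll go down, close, then lift.

play_rows --pt "0.001 0.002 -0.05 0 0 0" --pt "0 0 -0.05 0 0 0" --pt "0 0 -0.04 0 0 0" --pt "0 0 -0.015 0 0 0" --pt "0 0 -0.0085 0 0 0" --pt "0 0 0 0 0 0" --pt "0 0 0 0 0 0"

```text
clock: 2.65
tool_pos: [0.6096, 0.1445, 0.0368]
orientation: [-180.0, -0.2, 17.9]
force: [-0.1, 0.8, 0.7]
opening: 0.0875
gripper_force: 0.0
```

play_rows --pt "0 0 0 0 0 0" --pt "0 0 0 0 0 0" --pt "0 0 0 0 0 0" --pt "0 0 0 0 0 0" --pt "0 0 0 0 0 0" --pt "0 0 0 0 0 0" --pt "0 0 0 0 0 0" --pt "0 0 0 0 0 0" --gripper -1

```text
clock: 3.45
tool_pos: [0.6083, 0.1438, 0.0347]
orientation: [180.0, 0.0, 17.9]
force: [-0.2, -0.0, -0.4]
opening: 0.0292
gripper_force: 0.0
```

play_rows --pt "0 0 0 0 0 0" --pt "0 0 0 0 0 0" --pt "0 0 0 0 0 0" --pt "0 0 0 0 0 0" --pt "0 0 0 0 0 0" --pt "0 0 0 0 0 0"

```text
clock: 4.05
tool_pos: [0.6083, 0.1438, 0.0347]
orientation: [180.0, 0.0, 17.8]
force: [-0.3, 0.1, -0.4]
opening: 0.0099
gripper_force: 30.0
```

play_rows --pt "0 0 0.02 0 0 0" --pt "0 0 0.04 0 0 0" --pt "0 0 0.04 0 0 0" --pt "0 0 0.04 0 0 0" --pt "0 0 0.04 0 0 0" --pt "0 0 0.04 0 0 0" --pt "0 0 0 0 0 0"

```text
clock: 4.75
tool_pos: [0.6105, 0.1446, 0.216]
orientation: [-180.0, -0.5, 17.9]
force: [0.8, 0.8, -1.9]
opening: 0.0099
gripper_force: 30.0
```

play_rows --pt "-0.0028 -0.052 0 0 0 0" --pt "-0.0028 -0.052 0 0 0 0" --pt "-0.0028 -0.052 0 0 0 0" --pt "-0.0028 -0.052 0 0 0 0" --pt "-0.0028 -0.052 0 0 0 0" --pt "0 0 0 0 0 0" --pt "0 0 0 0 0 0"

```text
clock: 5.45
tool_pos: [0.5966, -0.0653, 0.21]
orientation: [-180.0, 0.1, 17.7]
force: [-0.4, 0.4, -2.1]
opening: 0.0096
gripper_force: 30.0
```

```bash
python3 - <<'E'
from h import *
o=get_obs(); m=camera_model("wrist"); p,d=snapshot("wrist"); cv2.imwrite("pics/w2.png",p); np.save("w2.npy",d)
print(o["clock"],o["tool_pos"],o["orientation"])
P=deproj(m,d); Z=P[...,2]
near=np.hypot(P[...,0]-.657,P[...,1]+.148)<.1
t=near&(Z>.117)&(Z<.128)
q=P[t][:,:2]; w,V=np.linalg.eigh(np.cov(q.T)); e=(q-q.mean(0))@V
print(t.sum(),"bar top mid",V@((np.percentile(e,1,0)+np.percentile(e,99,0))/2)+q.mean(0),np.degrees(np.arctan2(V[1,1],V[0,1])),np.percentile(e,[1,99],0),np.median(Z[t]))
E
```

```text
5.45 [ 0.59655364 -0.06527779  0.21000637] [-1.79974149e+02  5.56710258e-02  1.77138466e+01]
3153 bar top mid [ 0.65641225 -0.14928574] 105.22475856795539 [[-0.00457262 -0.07458205]
 [ 0.00541315  0.07106007]] 0.12176932341525737
```

View pics/w2.png

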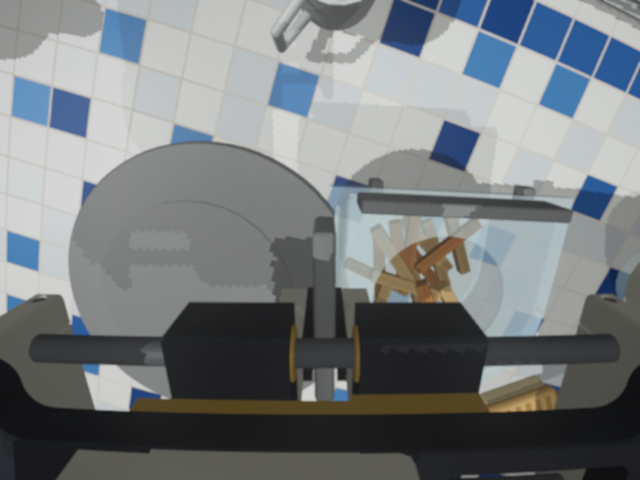

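The lid is held level with its grip at (322,300), and the bar at (465,207) agrees with the top view. Going over the tub.

play_rows --pt "-0.0023 -0.0517 0 0 0 0" --pt "-0.0023 -0.0517 0 0 0 0" --pt "-0.0023 -0.0517 0 0 0 0" --pt "-0.0023 -0.0517 0 0 0 0" --pt "0 0 -0.02 0 0 0" --pt "0 0 -0.02 0 0 0" --pt "0 0 -0.02 0 0 0" --pt "0 0 0 0 0 0" --pt "0 0 0 0 0 0" --pt "0 0 0 0 0 0"

```text
clock: 6.5
tool_pos: [0.5906, -0.2291, 0.1637]
orientation: [180.0, -0.1, 17.9]
force: [0.6, 0.5, -1.7]
opening: 0.0094
gripper_force: 30.0
```

```bash
python3 - <<'E'
from h import *
o=get_obs(); p,d=snapshot("side"); cv2.imwrite("pics/s2.png",cv2.resize(p[120:280,220:380],(640,640),interpolation=2)[:600])
print(o["clock"],o["tool_pos"],o["orientation"],o["force"])
E
```

```text
6.5 [ 0.59062123 -0.2291109   0.16373378] [ 1.79955284e+02 -6.71827728e-02  1.79206257e+01] [ 0.55371368  0.53021054 -1.69455217]
```

View pics/s2.png

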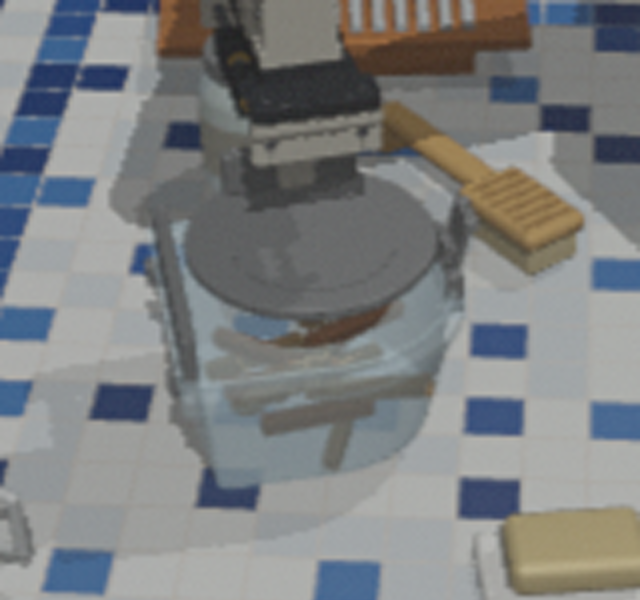

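The lid hangs level over the mouth, between the bar (165,290) and the clip (455,250). Lowering it.

play_rows --pt "-0.0018 -0.0022 -0.015 0 0 0" --pt "0 0 -0.015 0 0 0" --pt "0 0 -0.01 0 0 0" --pt "0 0 -0.005 0 0 0" --pt "0 0 -0.0025 0 0 0" --pt "0 0 0 0 0 0" --pt "0 0 0 0 0 0"

```text
clock: 7.25
tool_pos: [0.5884, -0.2315, 0.1248]
orientation: [180.0, -0.0, 17.8]
force: [0.1, -0.3, -1.2]
opening: 0.0097
gripper_force: 30.0
```

play_rows --pt "0 0 -0.0015 0 0 0" --pt "0 0 0 0 0 0" --pt "0 0 0 0 0 0"

```text
clock: 7.55
tool_pos: [0.5886, -0.2316, 0.1247]
orientation: [180.0, -0.0, 17.9]
force: [-1.5, 0.8, 5.5]
opening: 0.0095
gripper_force: 30.0
```

play_rows --pt "0 0 0 0 0 0" --pt "0 0 0 0 0 0" --pt "0 0 0 0 0 0" --pt "0 0 0 0 0 0" --pt "0 0 0 0 0 0" --pt "0 0 0 0 0 0" --gripper -0.3

```text
clock: 8.15
tool_pos: [0.5883, -0.2314, 0.1235]
orientation: [-180.0, 0.0, 17.9]
force: [-0.5, -0.7, -0.4]
opening: 0.031
gripper_force: 0.0
```

play_rows --pt "0 0 0.03 0 0 0" --pt "0 0 0.05 0 0 0" --pt "0 0 0.05 0 0 0" --pt "0 0 0 0 0 0" --pt "0 0 0 0 0 0"

```text
clock: 8.65
tool_pos: [0.5888, -0.2314, 0.2288]
orientation: [180.0, -0.1, 17.8]
force: [0.1, 0.1, -1.0]
opening: 0.0306
gripper_force: 0.0
```

```bash
cat > look.py <<'E'
from h import *
import sys
o=get_obs(); m=camera_model("wrist"); p,d=snapshot("wrist"); cv2.imwrite(f"pics/{sys.argv[1]}.png",p)
print(o["clock"],o["tool_pos"],o["orientation"])
P=deproj(m,d); Z=P[...,2]
a=np.radians(15.3); X=np.array([np.cos(a),np.sin(a)]); Y=np.array([-X[1],X[0]]); S=np.array([.5879,-.168])
x=(P[...,:2]-S)@X; y=(P[...,:2]-S)@Y
def st(n,t):
    if t.sum()<20: print(n,"none"); return
    q=np.c_[x[t],y[t]]; w,V=np.linalg.eigh(np.cov(q.T)); e=(q-q.mean(0))@V
    lo,hi=np.percentile(e,1,0),np.percentile(e,99,0)
    print(n,t.sum(),"mid",(V@((lo+hi)/2)+q.mean(0)).round(4),"long axis",np.degrees(np.arctan2(V[1,1],V[0,1])).round(1),"size",(hi-lo).round(4),"z",np.median(Z[t]).round(4))
c=(x>-.11)&(x<.09)&(abs(y)<.1)
st("bar",c&(x>.06)&(Z>.115)&(Z<.13))
st("grip",c&(x<.064)&(x>-.06)&(Z>.122)&(Z<.134))
disc=c&(x<.06)&(x>-.1)&(Z>.09)&(Z<.106)&(p.max(2).astype(int)-p.min(2)<12)
st("disc",disc)
cl=(x<-.085)&(x>-.16)&(abs(y)<.025)&(Z>.1)&(Z<.16); st("clip",cl)
E
python3 look.py w3
```

```text
8.65 [ 0.58878341 -0.23139478  0.22880555] [ 1.79950598e+02 -1.48105602e-01  1.78460153e+01]
bar 3261 mid [ 0.0706 -0.001 ] long axis 90.0 size [0.0099 0.1453] z 0.122
grip 1530 mid [-0.0158 -0.0612] long axis -177.4 size [0.0098 0.0854] z 0.1279
disc 24588 mid [-0.0098  0.0064] long axis 79.3 size [0.1371 0.1807] z 0.0987
clip none
```

View pics/w3.png

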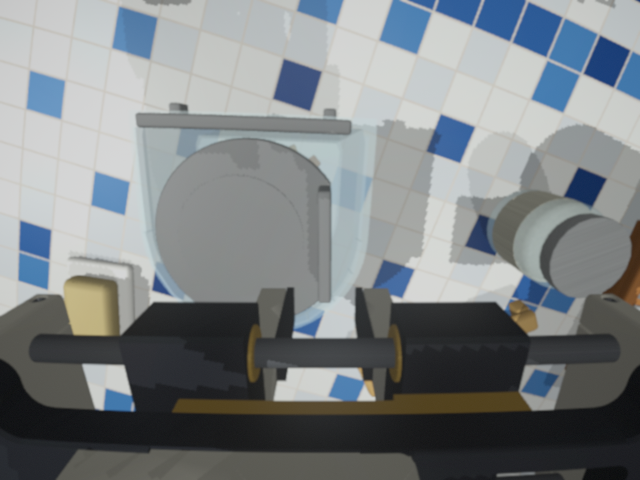

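The lid lies flat in the rim: grip top at z=0.128, about -87° off the bar, grip at (325,245) and bar at (245,123). Next I'll close the fingers and turn the tool so its jaw axis lies along the bar. Then I'll go behind the grip's front end and push it toward the bar.

play_rows --pt "-0.0076 -0.0016 0 0 0 -0.0467" --pt "-0.0076 -0.0016 0 0 0 -0.0467" --pt "-0.0076 -0.0016 0 0 0 -0.0467" --pt "-0.0076 -0.0016 0 0 0 -0.0467" --pt "-0.0076 -0.0016 0 0 0 -0.0467" --pt "-0.0076 -0.0016 0 0 0 -0.0467" --pt "-0.0076 -0.0016 0 0 0 -0.0467" --pt "-0.0076 -0.0016 0 0 0 -0.0467" --pt "-0.0076 -0.0016 0 0 0 -0.0467" --pt "-0.0076 -0.0016 0 0 0 -0.0467" --gripper -1

```text
clock: 9.7
tool_pos: [0.5265, -0.2441, 0.2259]
orientation: [179.9, 0.1, -66.6]
force: [0.3, 0.1, 0.8]
opening: 0.0004
gripper_force: 0.0
```

play_rows --pt "0 0 0 0 0 -0.0467" --pt "0 0 0 0 0 0" --pt "0 0 0 0 0 0"

```text
clock: 10.0
tool_pos: [0.5271, -0.2441, 0.2266]
orientation: [179.9, 0.0, -74.4]
force: [-0.1, 0.3, -0.2]
opening: 0.0003
gripper_force: 0.0
```

```bash
python3 look.py w4; python3 - <<'E'
from h import *
print(get_obs()["joint_pos"].round(1))
m=camera_model("top"); d=np.load("top0.npy"); P=deproj(m,d)[235:258,400:436].reshape(-1,3)
a=np.radians(15.3); X=np.array([np.cos(a),np.sin(a)]); Y=np.array([-X[1],X[0]]); S=np.array([.5879,-.168])
k=P[:,2]>.11; q=P[k]; print("clip x,y,z",np.c_[(q[:,:2]-S)@X,(q[:,:2]-S)@Y,q[:,2]][::4].round(3))
E
```

```text
10.0 [ 0.52713749 -0.24410202  0.22656539] [ 1.79912133e+02  4.21447182e-02 -7.43643835e+01]
bar 2098 mid [ 0.07   -0.0021] long axis 90.1 size [0.0101 0.1462] z 0.1217
grip 1700 mid [-0.017  -0.0614] long axis -177.3 size [0.0098 0.0849] z 0.1279
disc 10671 mid [-0.0116 -0.0445] long axis -167.8 size [0.1209 0.155 ] z 0.0986
clip 228 mid [-0.1083 -0.0201] long axis 156.9 size [0.0109 0.017 ] z 0.1129
[ -5.6  12.6 -13.   -0.  -64.5  21.2]
clip x,y,z [[-0.096 -0.012  0.115]
 [-0.098 -0.004  0.12 ]
 [-0.099 -0.013  0.116]
 [-0.099  0.006  0.122]
 [-0.101 -0.002  0.126]
 [-0.102 -0.012  0.119]
 [-0.1    0.012  0.125]
 [-0.102  0.002  0.122]
 [-0.103 -0.007  0.12 ]
 [-0.106 -0.015  0.124]
 [-0.103  0.01   0.125]
 [-0.105  0.001  0.122]
 [-0.107 -0.008  0.123]
 [-0.111 -0.013  0.14 ]
 [-0.105  0.013  0.127]
 [-0.106  0.003  0.12 ]
 [-0.109 -0.004  0.13 ]
 [-0.113 -0.01   0.141]
 [-0.116 -0.018  0.145]
 [-0.109  0.008  0.129]
 [-0.113  0.001  0.139]
 [-0.115 -0.007  0.142]
 [-0.117 -0.016  0.139]
 [-0.11   0.016  0.133]
 [-0.113  0.008  0.139]
 [-0.116  0.     0.144]
 [-0.118 -0.009  0.14 ]
 [-0.12  -0.017  0.144]
 [-0.113  0.014  0.135]
 [-0.116  0.007  0.14 ]
 [-0.118 -0.002  0.138]
 [-0.116  0.016  0.14 ]
 [-0.118  0.006  0.136]
 [-0.12  -0.002  0.138]
 [-0.119  0.009  0.135]]
```

play_rows --pt "0 0 -0.04 0 0 0" --pt "0 0 -0.04 0 0 0" --pt "0 0 -0.03 0 0 0" --pt "0 0 -0.017 0 0 0" --pt "0 0 0 0 0 0" --pt "0 0 0 0 0 0"

```text
clock: 10.65
tool_pos: [0.5281, -0.2444, 0.1266]
orientation: [-180.0, -0.0, -74.5]
force: [0.1, -0.5, 0.0]
opening: 0.0004
gripper_force: 0.0
```

play_rows --pt "0.006 0.00165 0 0 0 0" --pt "0.006 0.00165 0 0 0 0" --pt "0.006 0.00165 0 0 0 0" --pt "0.006 0.00165 0 0 0 0" --pt "0.006 0.00165 0 0 0 0" --pt "0.006 0.00165 0 0 0 0" --pt "0.006 0.00165 0 0 0 0" --pt "0.006 0.00165 0 0 0 0" --pt "0.006 0.00165 0 0 0 0" --pt "0 0 0 0 0 0"

```text
clock: 11.65
tool_pos: [0.5717, -0.232, 0.1259]
orientation: [-180.0, -0.0, -74.6]
force: [-0.2, -0.7, 0.5]
opening: 0.0002
gripper_force: 0.0
```

```bash
python3 look.py w5
```

```text
11.65 [ 0.57169157 -0.23200665  0.12593268] [-1.79962780e+02 -1.07197880e-02 -7.45855349e+01]
bar 2323 mid [ 0.0699 -0.0413] long axis 90.2 size [0.01   0.0692] z 0.1216
grip 1585 mid [ 0.0072 -0.0515] long axis -152.0 size [0.0238 0.1134] z 0.1275
disc 6062 mid [-0.0098 -0.0493] long axis -161.1 size [0.1286 0.1649] z 0.0971
clip 1067 mid [-0.1129 -0.0145] long axis 53.1 size [0.0123 0.0185] z 0.1276
```

The lid is turning as planned (about -62° now). Carrying on.

play_rows --pt "0.006 0.00165 0 0 0 0" --pt "0.006 0.00165 0 0 0 0" --pt "0.006 0.00165 0 0 0 0" --pt "0.006 0.00165 0 0 0 0" --pt "0.006 0.00165 0 0 0 0" --pt "0.006 0.00165 0 0 0 0" --pt "0.006 0.00165 0 0 0 0" --pt "0.006 0.00165 0 0 0 0" --pt "0.006 0.00165 0 0 0 0" --pt "0 0 0 0 0 0"

```text
clock: 12.7
tool_pos: [0.6074, -0.2206, 0.1255]
orientation: [179.3, 0.2, -74.7]
force: [-23.3, 3.2, 17.7]
opening: 0.0002
gripper_force: 15.3
```

```bash
python3 look.py w6
```

```text
12.7 [ 0.60737297 -0.22062717  0.12554919] [179.26636605   0.2424832  -74.6786    ]
bar 1317 mid [ 0.0719 -0.0441] long axis 84.8 size [0.0102 0.0636] z 0.1218
grip 1496 mid [ 0.009  -0.0691] long axis 153.7 size [0.0192 0.0384] z 0.1272
disc 4914 mid [-0.0184 -0.075 ] long axis -177.8 size [0.0475 0.1526] z 0.1013
clip 2264 mid [-0.099  -0.0104] long axis 170.8 size [0.0234 0.0297] z 0.1244
```

View pics/w6.png

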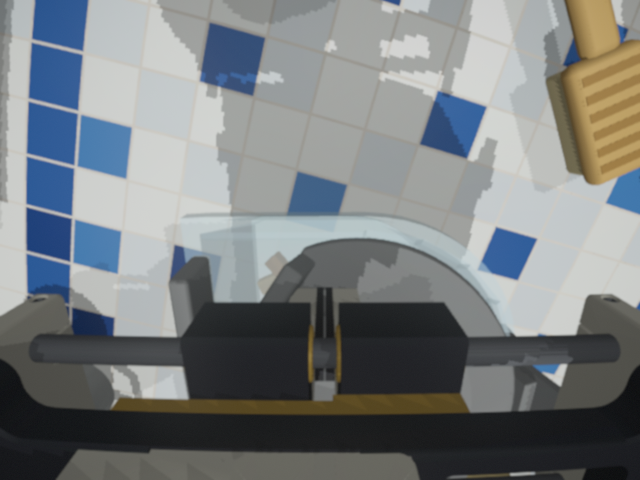

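The push has jammed at 23 N. The grip at (300,265) is now slanted, about -40°. I also misjudged the tool yaw: the finger pair lies along the push, so the lever arm is short. I'll back off and raise the tool.

play_rows --pt "-0.006 -0.00165 0 0 0 0" --pt "-0.012 -0.0033 0 0 0 0" --pt "-0.012 -0.0033 0 0 0 0" --pt "0 0 0.04 0 0 0" --pt "0 0 0.05 0 0 0" --pt "0 0 0.04 0 0 0" --pt "0 0 0 0 0 0" --pt "0 0 0 0 0 0"

```text
clock: 13.55
tool_pos: [0.5905, -0.2273, 0.231]
orientation: [-179.8, -0.1, -74.6]
force: [0.2, 0.3, -0.4]
opening: 0.0006
gripper_force: 0.0
```

```bash
python3 look.py w7; python3 - <<'E'
from h import *
p,d=snapshot("side"); cv2.imwrite("pics/s3.png",cv2.resize(p[150:270,240:360],(480,480),interpolation=2))
E
python3 -c "
import cv2,numpy as np
a=cv2.resize(cv2.imread('pics/w7.png'),(400,300));b=cv2.resize(cv2.imread('pics/s3.png'),(400,400))
c=np.zeros((400,800,3),np.uint8);c[:300,:400]=a;c[:,400:]=b;cv2.imwrite('pics/c7.png',c)"
```

```text
13.55 [ 0.59046296 -0.22725561  0.23100189] [-1.79836595e+02 -5.62152726e-02 -7.46259006e+01]
bar 1127 mid [ 0.0701 -0.0433] long axis 90.4 size [0.0096 0.0646] z 0.1218
grip 1282 mid [ 0.032  -0.0449] long axis 54.1 size [0.01  0.077] z 0.128
disc 11767 mid [-0.0213 -0.0454] long axis 177.1 size [0.0973 0.1415] z 0.0986
clip 868 mid [-0.1124 -0.0126] long axis 152.9 size [0.0197 0.0308] z 0.125
```

View pics/c7.png

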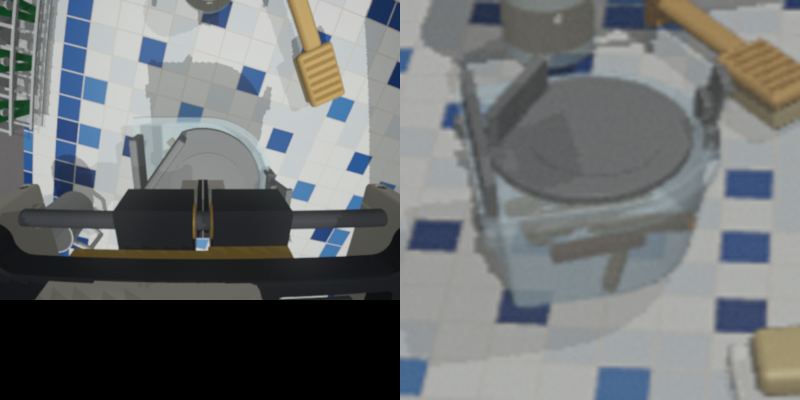

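The lid is still flat, at about -36°. In the composite the grip is at (165,160) in the wrist half and (520,100) in the side half. I'll turn the tool back to about +15° so the wide face of the closed fingers meets the grip's corner and pushes straight along tub +x.

play_rows --pt "-0.0069 -0.0073 0 0 0 0.0454" --pt "0 0 0 0 0 0.0454" --pt "0 0 0 0 0 0.0454" --pt "0 0 0 0 0 0.0454" --pt "0 0 0 0 0 0.0454" --pt "0 0 0 0 0 0.0454" --pt "0 0 0 0 0 0.0454" --pt "0 0 0 0 0 0.0454" --pt "0 0 0 0 0 0.0454" --pt "0 0 0 0 0 0.0454"

```text
clock: 14.65
tool_pos: [0.5839, -0.2328, 0.2283]
orientation: [-180.0, 0.1, 7.4]
force: [0.1, -0.3, -0.8]
opening: 0.0003
gripper_force: 0.0
```

play_rows --pt "0 0 0 0 0 0.0454" --pt "0 0 -0.03 0 0 0" --pt "0 0 -0.04 0 0 0" --pt "0 0 -0.04 0 0 0" --pt "0 0 -0.02 0 0 0" --pt "0 0 0 0 0 0" --pt "0 0 0 0 0 0"

```text
clock: 15.35
tool_pos: [0.5842, -0.233, 0.1254]
orientation: [-180.0, 0.1, 15.3]
force: [0.5, 0.4, 1.1]
opening: 0.0005
gripper_force: 0.0
```

play_rows --pt "0.006 0.00165 0 0 0 0" --pt "0.006 0.00165 0 0 0 0" --pt "0.006 0.00165 0 0 0 0" --pt "0.006 0.00165 0 0 0 0" --pt "0.005 0.0014 0 0 0 0" --pt "0 0 0 0 0 0"

```text
clock: 15.95
tool_pos: [0.6082, -0.2263, 0.1259]
orientation: [180.0, -0.0, 15.3]
force: [0.8, 0.2, -0.8]
opening: -0.0001
gripper_force: 0.0
```

```bash
python3 look.py w8
```

```text
15.95 [ 0.60815938 -0.22628288  0.12591116] [ 1.79995990e+02 -1.12624851e-02  1.52940182e+01]
bar 8901 mid [ 0.0682 -0.0015] long axis 90.1 size [0.0151 0.1451] z 0.122
grip 5589 mid [ 0.0361 -0.0341] long axis 57.7 size [0.0214 0.0855] z 0.1278
disc 24825 mid [ 0.0021 -0.0097] long axis 98.5 size [0.1347 0.1773] z 0.0986
clip none
```

Turning freely now, with no force. Carrying on.

play_rows --pt "0.006 0.00165 0 0 0 0" --pt "0.006 0.00165 0 0 0 0" --pt "0.006 0.00165 0 0 0 0" --pt "0.006 0.00165 0 0 0 0" --pt "0 0 0 0 0 0"

```text
clock: 16.5
tool_pos: [0.6281, -0.2211, 0.126]
orientation: [180.0, -0.1, 15.3]
force: [-0.2, -1.1, -0.5]
opening: 0.0005
gripper_force: 0.0
```

```bash
python3 look.py w9
```

```text
16.5 [ 0.62806305 -0.22105891  0.12598596] [ 1.79965296e+02 -6.52451954e-02  1.53044281e+01]
bar 8841 mid [ 0.0683 -0.0015] long axis 90.4 size [0.0155 0.1449] z 0.1219
grip 5374 mid [ 0.0473 -0.026 ] long axis 73.3 size [0.0132 0.0938] z 0.1278
disc 14631 mid [ 0.0122 -0.0113] long axis 108.9 size [0.1352 0.1789] z 0.0986
clip none
```

play_rows --pt "0.005 0.0014 0 0 0 0" --pt "0.005 0.0014 0 0 0 0" --pt "0.005 0.0014 0 0 0 0" --pt "0.004 0.0011 0 0 0 0" --pt "0 0 0 0 0 0" --pt "0 0 0 0 0 0"

```text
clock: 17.15
tool_pos: [0.6397, -0.2167, 0.1256]
orientation: [-179.9, 0.3, 15.3]
force: [-8.9, 2.1, 5.5]
opening: 0.0006
gripper_force: 4.5
```

```bash
python3 look.py w10
```

```text
17.15 [ 0.63968898 -0.21669312  0.12564329] [-179.89174774    0.2538695    15.2629012 ]
bar 10069 mid [ 0.0681 -0.0016] long axis 90.0 size [0.0158 0.1445] z 0.122
grip 4846 mid [ 0.0552 -0.0233] long axis 81.9 size [0.0147 0.0951] z 0.1284
disc 5836 mid [ 0.0353 -0.0078] long axis 98.1 size [0.0472 0.1786] z 0.1031
clip none
```

play_rows --pt "-0.006 -0.00165 0 0 0 0" --pt "-0.012 -0.0033 0 0 0 0" --pt "-0.006 -0.0015 0.03 0 0 0" --pt "0 0 0.05 0 0 0" --pt "0 0 0.05 0 0 0" --pt "0 0 0 0 0 0" --pt "0 0 0 0 0 0" --gripper 0.1

```text
clock: 17.9
tool_pos: [0.6233, -0.2223, 0.2316]
orientation: [179.9, -0.2, 15.3]
force: [-0.1, -0.1, -0.5]
opening: 0.047
gripper_force: 0.0
```

```bash
python3 look.py w11
```

```text
17.9 [ 0.62331267 -0.22232317  0.23160203] [179.93418735  -0.21769057  15.26506508]
bar 3431 mid [ 0.0682 -0.0015] long axis 90.6 size [0.0159 0.1457] z 0.122
grip 1728 mid [ 0.0561 -0.0104] long axis 84.6 size [0.0099 0.0852] z 0.1279
disc 18681 mid [-0.0002 -0.0031] long axis 78.6 size [0.1254 0.1717] z 0.0987
clip 615 mid [-0.1086 -0.0117] long axis 111.4 size [0.0161 0.024 ] z 0.1243
```

View pics/w11.png

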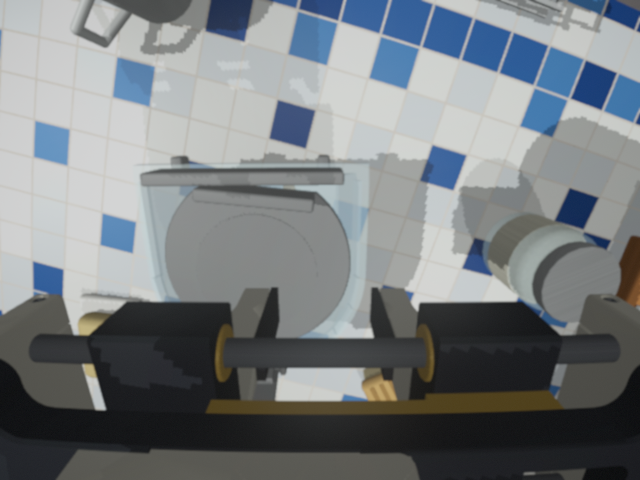

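The lid is at -5.4°, its left corner touching the bar (grip (255,198), bar (242,177)). Next is a centred push with both fingers, opened to 48 mm, on the grip's inner face.

play_rows --pt "-0.0085 0.031 0 0 0 0" --pt "-0.0085 0.031 0 0 0 0" --pt "0 0 -0.04 0 0 0" --pt "0 0 -0.04 0 0 0" --pt "0 0 -0.04 0 0 0" --pt "0 0 -0.013 0 0 0" --pt "0 0 0 0 0 0" --pt "0 0 0 0 0 0"

```text
clock: 18.75
tool_pos: [0.6098, -0.1728, 0.1243]
orientation: [180.0, -0.0, 15.3]
force: [0.9, -0.0, 1.4]
opening: 0.0479
gripper_force: 0.0
```

play_rows --pt "0.006 0.00165 0 0 0 0" --pt "0.006 0.00165 0 0 0 0" --pt "0.005 0.0014 0 0 0 0" --pt "0.003 0.0008 0 0 0 0" --pt "0.003 0.0008 0 0 0 0" --pt "0.003 0.0008 0 0 0 0" --pt "0 0 0 0 0 0" --pt "0 0 0 0 0 0"

```text
clock: 19.55
tool_pos: [0.6301, -0.1668, 0.1235]
orientation: [180.0, -0.0, 15.3]
force: [0.6, -0.1, -0.9]
opening: 0.0484
gripper_force: 0.0
```

```bash
python3 look.py w12; python3 -c "
from h import *
print(get_obs()['force'])"
```

```text
19.55 [ 0.63005321 -0.16683124  0.12347113] [ 1.79999439e+02 -2.62173673e-03  1.52800528e+01]
bar 11471 mid [ 0.0684 -0.0009] long axis 89.5 size [0.0161 0.1437] z 0.122
grip 5668 mid [ 0.0507 -0.009 ] long axis 89.0 size [0.0256 0.084 ] z 0.1279
disc 9598 mid [ 0.0185 -0.0061] long axis 71.3 size [0.1036 0.1456] z 0.0992
clip none
[0.12769865 0.23056292 0.02243624]
```

play_rows --pt "0.003 0.0008 0 0 0 0" --pt "0.003 0.0008 0 0 0 0" --pt "0.0025 0.0007 0 0 0 0" --pt "0 0 0 0 0 0" --pt "0 0 0 0 0 0"

```text
clock: 20.1
tool_pos: [0.6345, -0.165, 0.123]
orientation: [-179.9, 0.3, 15.2]
force: [-7.9, 0.8, 3.4]
opening: 0.0484
gripper_force: 3.6
```

```bash
python3 look.py w13
```

```text
20.1 [ 0.63450149 -0.16502435  0.12296934] [-179.91008392    0.25357262   15.22981337]
bar 12108 mid [ 0.0683 -0.0009] long axis 89.6 size [0.016  0.1433] z 0.1222
grip 4124 mid [ 0.0531 -0.0073] long axis 89.7 size [0.0215 0.0845] z 0.1282
disc 8453 mid [ 0.0176 -0.0058] long axis 87.4 size [0.0766 0.1308] z 0.1012
clip none
```

play_rows --pt "-0.006 -0.00165 0 0 0 0" --pt "-0.012 -0.0033 0 0 0 0" --pt "-0.006 -0.0015 0.03 0 0 0" --pt "0 0 0.05 0 0 0" --pt "0 0 0.05 0 0 0" --pt "0 0 0 0 0 0" --pt "0 0 0 0 0 0" --gripper -1

```text
clock: 20.85
tool_pos: [0.618, -0.1702, 0.2291]
orientation: [180.0, -0.2, 15.3]
force: [-0.5, 1.4, -1.1]
opening: 0.0018
gripper_force: 0.0
```

```bash
python3 look.py w14; python3 - <<'E'
from h import *
p=cv2.imread("pics/w14.png"); cv2.imwrite("pics/w14c.png",cv2.resize(p[120:320,160:460],(750,500),interpolation=2))
E
```

```text
20.85 [ 0.61796678 -0.17024714  0.22911725] [179.95907129  -0.20873047  15.26959212]
bar 4191 mid [ 0.0681 -0.0007] long axis 89.8 size [0.0159 0.1436] z 0.1222
grip 1421 mid [ 0.0595 -0.0054] long axis 89.7 size [0.0087 0.0857] z 0.128
disc 15566 mid [ 0.0113 -0.0108] long axis 90.1 size [0.0848 0.1679] z 0.0987
clip 475 mid [-0.1062 -0.0096] long axis 75.0 size [0.0149 0.0197] z 0.1224
```

View pics/w14c.png

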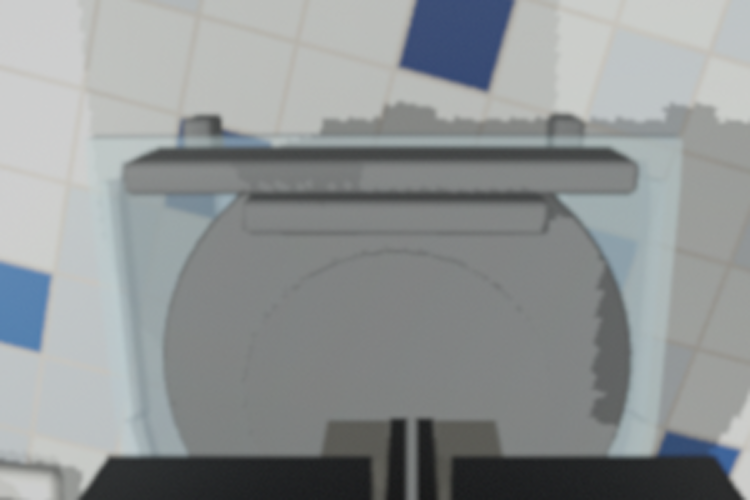

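The straight edge lies flush along the bar (grip (395,212), bar (380,180) in the crop, axis 89.7°), centred to about -5 mm. Next is the clip. I'll go round to its front with the fingers closed and tip it over from outside.

play_rows --pt "-0.0449 -0.0097 0 0 0 0" --pt "-0.0449 -0.0097 0 0 0 0" --pt "-0.0449 -0.0097 0 0 0 0" --pt "-0.0449 -0.0097 0 0 0 0" --pt "-0.0449 -0.0097 0 0 0 0" --pt "0 0 0 0 0 0" --pt "0 0 -0.04 0 0 0" --pt "0 0 -0.04 0 0 0" --pt "0 0 -0.02 0 0 0" --pt "0 0 0 0 0 0"

```text
clock: 21.9
tool_pos: [0.4358, -0.2087, 0.1444]
orientation: [-179.9, 0.3, 15.3]
force: [-0.3, 0.6, 0.2]
opening: 0.0002
gripper_force: 0.0
```

play_rows --pt "0.012 0.0033 0 0 0 0" --pt "0.012 0.0033 0 0 0 0" --pt "0.012 0.0033 0 0 0 0" --pt "0.012 0.0033 0 0 0 0" --pt "0.012 0.0033 0 0 0 0" --pt "0.012 0.0033 0 0 0 0" --pt "0.012 0.0033 0 0 0 0" --pt "0 0 0 0 0 0"

```text
clock: 22.7
tool_pos: [0.5068, -0.1902, 0.1475]
orientation: [180.0, -0.0, 15.3]
force: [-0.7, 0.2, -0.0]
opening: 0.0
gripper_force: 0.0
```

play_rows --pt "0 0 0.0125 0 0 0" --pt "0.0095 0.0026 0 0 0 0" --pt "0 0 -0.01 0 0 0" --pt "0 0 -0.01 0 0 0" --pt "0 0 -0.01 0 0 0" --pt "0 0 -0.008 0 0 0" --pt "0 0 -0.003 0 0 0" --pt "0 0 0 0 0 0" --pt "0 0 0 0 0 0"

```text
clock: 23.6
tool_pos: [0.5116, -0.1887, 0.1249]
orientation: [-180.0, 0.1, 15.3]
force: [-5.2, 0.3, 10.8]
opening: 0.0004
gripper_force: 6.3
```

play_rows --pt "0 0 -0.002 0 0 0" --pt "0 0 -0.002 0 0 0" --pt "0 0 0 0 0 0" --pt "0 0 0 0 0 0"

```text
clock: 24.0
tool_pos: [0.5116, -0.189, 0.1237]
orientation: [180.0, 0.1, 15.3]
force: [-10.8, 2.9, 27.5]
opening: 0.0006
gripper_force: 28.0
```

play_rows --pt "0 0 0.02 0 0 0" --pt "0 0 0.05 0 0 0" --pt "0 0 0.05 0 0 0" --pt "-0.05 -0.014 0.02 0 0 0" --pt "-0.03 -0.008 0 0 0 0" --pt "0 0 0 0 0 0" --pt "0 0 0 0 0 0"

```text
clock: 24.7
tool_pos: [0.4484, -0.2062, 0.2335]
orientation: [180.0, -0.0, 15.2]
force: [0.9, -0.3, 0.5]
opening: 0.0003
gripper_force: 0.0
```

```bash
python3 look.py w15; python3 - <<'E'
from h import *
p=cv2.imread("pics/w15.png")
a=np.radians(15.3); X=np.array([np.cos(a),np.sin(a)]); Y=np.array([-X[1],X[0]]); S=np.array([.5879,-.168])
for n in("wrist","top"):
    m=camera_model(n); q,d=snapshot(n); P=deproj(m,d); x=(P[...,:2]-S)@X; y=(P[...,:2]-S)@Y; Z=P[...,2]
    for x0 in(-.105,-.095,-.085,-.075,-.068,-.06,-.05):
        t=(abs(x-x0)<.004)&(abs(y)<.013)&(Z>.08)
        print(n,x0,t.sum(),np.nanmedian(Z[t]).round(4) if t.any() else None)
    t=(abs(y+.005)<.03)&(Z>.124)&(Z<.133)&(x>.04)&(x<.08); print("grip x",np.percentile(x[t],[2,50,98]).round(4))
    if n=="top":
        old=np.load("top0.npy"); r=cv2.imread("pics/top0.png"); 
s,_=snapshot("side")
o=np.zeros((480,800,3),np.uint8); o[:300,:400]=cv2.resize(p,(400,300)); o[:400,400:]=cv2.resize(s[150:270,240:360],(400,400),interpolation=2); cv2.imwrite("pics/c15.png",o)
E
```

```text
24.7 [ 0.44838532 -0.20615759  0.23345979] [ 1.79998342e+02 -1.47822894e-02  1.52422108e+01]
bar none
grip none
disc 30237 mid [-0.0331  0.003 ] long axis 92.7 size [0.1216 0.1741] z 0.0987
clip 1806 mid [-0.0983 -0.0005] long axis 90.8 size [0.0254 0.0472] z 0.1061
wrist -0.105 3659 0.2963
wrist -0.095 365 0.1058
wrist -0.085 360 0.1064
wrist -0.075 359 0.107
wrist -0.068 419 0.1104
wrist -0.06 369 0.099
wrist -0.05 395 0.0993Traceback (most recent call last):
  File "<stdin>", line 9, in <module>
    return _quantile_unchecked(
        a, q, axis, out, overwrite_input, method, keepdims, weights)
    return _ureduce(a,
                    func=_quantile_ureduce_func,
    ...<5 lines>...
                    overwrite_input=overwrite_input,
                    method=method)
    r = func(a, **kwargs)
    result = _quantile(arr,
                       quantiles=q,
    ...<2 lines>...
                       out=out,
                       weights=wgt)
    slices_having_nans = np.isnan(arr[-1, ...])
                                  ~~~^^^^^^^^^
IndexError: index -1 is out of bounds for axis 0 with size 0
```

play_rows --pt "0.05 0.0137 0 0 0 0" --pt "0.05 0.0137 0 0 0 0" --pt "0 0 0 0 0 0" --pt "0 0 0 0 0 0"

```text
clock: 25.2
tool_pos: [0.5297, -0.1835, 0.2318]
orientation: [-180.0, 0.2, 15.3]
force: [-0.0, -0.2, -0.3]
opening: 0.0005
gripper_force: 0.0
```

```bash
cat > chk.py <<'E'
from h import *
a=np.radians(15.3); X=np.array([np.cos(a),np.sin(a)]); Y=np.array([-X[1],X[0]]); S=np.array([.5879,-.168])
m=camera_model("wrist"); q,d=snapshot("wrist"); P=deproj(m,d); x=(P[...,:2]-S)@X; y=(P[...,:2]-S)@Y; Z=P[...,2]
for y0 in(-.035,-.02,-.005,.01,.025):
    g=(abs(y-y0)<.005)&(Z>.1248)&(Z<.132)&(x>.04)&(x<.08); b=(abs(y-y0)<.005)&(Z>.118)&(Z<.1248)&(x>.06)&(x<.085)
    print(y0,"grip x",np.percentile(x[g],[2,98]).round(4) if g.any() else 0,"bar",np.percentile(x[b],[2,98]).round(4) if b.any() else 0)
for x0 in(-.1,-.095,-.09,-.085,-.08,-.075,-.07,-.066):
    t=(abs(x-x0)<.002)&(abs(y)<.015)&(Z>.08)&(Z<.13)
    if t.sum()>15: print("clip",x0,t.sum(),np.median(Z[t]).round(4))
E
python3 chk.py
python3 - <<'E'
from h import *
a=np.radians(15.3); X=np.array([np.cos(a),np.sin(a)]); Y=np.array([-X[1],X[0]]); S=np.array([.5879,-.168])
m=camera_model("side"); q,d=snapshot("side"); P=deproj(m,d); x=(P[...,:2]-S)@X; y=(P[...,:2]-S)@Y; Z=P[...,2]
for x0 in(-.1,-.09,-.08,-.07):
    t=(abs(x-x0)<.004)&(abs(y)<.015)&(Z>.08)&(Z<.16)
    if t.any(): print("side clip",x0,t.sum(),np.median(Z[t]).round(4))
E
```

```text
-0.035 grip x [0.0549 0.0645] bar [0.0662 0.0754]
-0.02 grip x [0.0554 0.0645] bar [0.0661 0.0752]
-0.005 grip x [0.0554 0.0652] bar [0.0665 0.0752]
0.01 grip x [0.0554 0.0651] bar [0.0666 0.0751]
0.025 grip x [0.0553 0.0651] bar [0.0666 0.0752]
clip -0.1 147 0.1056
clip -0.095 147 0.1057
clip -0.09 154 0.106
clip -0.085 153 0.1064
clip -0.08 163 0.1065
clip -0.075 161 0.1071
clip -0.07 162 0.1112
clip -0.066 351 0.1048
side clip -0.1 24 0.1046
side clip -0.09 32 0.1045
side clip -0.08 28 0.1047
side clip -0.07 27 0.1084
```

The lid is home, with a gap of about 1.5 mm, and the clip slope is at most 0.06 rad. I'll press once more at the clip's end to be sure.

play_rows --pt "-0.0145 -0.004 0 0 0 0" --pt "0 0 -0.04 0 0 0" --pt "0 0 -0.04 0 0 0" --pt "0 0 -0.03 0 0 0" --pt "0 0 -0.01 0 0 0" --pt "0 0 -0.007 0 0 0" --pt "0 0 -0.004 0 0 0" --pt "0 0 0 0 0 0" --pt "0 0 0 0 0 0"

```text
clock: 26.2
tool_pos: [0.5177, -0.1874, 0.1297]
orientation: [180.0, -0.1, 15.3]
force: [0.0, 1.1, -0.5]
opening: 0.0006
gripper_force: 0.0
```

play_rows --pt "0 0 -0.0025 0 0 0" --pt "0 0 -0.0025 0 0 0" --pt "0 0 0 0 0 0" --pt "0 0 0 0 0 0"

```text
clock: 26.6
tool_pos: [0.5182, -0.1875, 0.1273]
orientation: [179.9, -0.1, 15.3]
force: [-5.7, 2.6, 19.1]
opening: 0.0004
gripper_force: 9.0
```

play_rows --pt "0 0 -0.002 0 0 0" --pt "0 0 0 0 0 0" --pt "0 0 0.03 0 0 0" --pt "0 0 0.05 0 0 0" --pt "0 0 0.05 0 0 0" --pt "0.015 0.004 0 0 0 0" --pt "0 0 0 0 0 0" --pt "0 0 0 0 0 0"

```text
clock: 27.4
tool_pos: [0.5287, -0.1839, 0.2265]
orientation: [-180.0, 0.0, 15.3]
force: [-0.4, -0.1, -0.3]
opening: 0.0002
gripper_force: 0.0
```

```bash
python3 chk.py
```

```text
-0.035 grip x [0.0548 0.064 ] bar [0.0657 0.0754]
-0.02 grip x [0.0548 0.0653] bar [0.0665 0.0758]
-0.005 grip x [0.0554 0.0652] bar [0.0667 0.0759]
0.01 grip x [0.0551 0.0651] bar [0.0666 0.0759]
0.025 grip x [0.0551 0.0651] bar [0.0665 0.076 ]
clip -0.1 160 0.1052
clip -0.095 154 0.1052
clip -0.09 160 0.1051
clip -0.085 174 0.1052
clip -0.08 172 0.1051
clip -0.075 168 0.1051
clip -0.07 146 0.1091
clip -0.066 339 0.103
```

The clip is now level (0.105 along its whole length) and the lid is flush. Handing in.

```bash
python3 -c "
from plant import *
print(close_job())"
```

```text
the job is handed in; nothing more can be done
None
```

I handed the job in at about 27 s: the lid lies flat with its straight edge about 1.5 mm from the bar and the clip measures level and shut, but the hand-in returned no verdict, and I viewed 11 pictures where 10 were allowed.

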